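Draw a plug gauge halfway out of its drawer rack for inspection

ROBOT

A 6-joint arm with a two-finger parallel gripper is mounted at the origin on the work surface. World frame = base frame: x ahead of the robot, y to its left, z up, the work surface at z = 0. Lengths are in m, angles in degrees, forces in N, time in s.
With the tool pointing down it reaches from about 0.325 to 0.9 m from the base axis. Payload 3.5 kg.
Tool frame: the origin (TCP) lies on the front face of the gripper's body, between the roots of the fingers; the fingertips stand 73 mm ahead of it and the grasp point (between the pads) lies 54 mm ahead of it; z points along the fingers, y is the line along which they close (so a half turn about z gives the same grasp; the last joint's range is limited). The gripper opens to 85 mm and grips with 20 to 120 N. Pads are 22 mm wide; open, the fingers measure 114 mm over their backs; the gripper's body (76 mm by 85 mm) begins 54 mm behind the grasp point. The pads swing forward as they close: fully open they stand 13 mm farther back than shut.
Start: joints at [57.158, 15.837, -1.513, 72.651, 0, 84.076], TCP at [0.283, 0.557, 0.304] pointing down, gripper open.
Joint ranges: [-178.77, 178.77], [-48.84, 107.48], [-61.69, 71.31], [-111.58, 123.2], [-90, 87.43], [-180, 180]. Speed limits (degrees/s): [147.25, 147.25, 180, 180, 180, 180].

INTERFACE

Orientations are given as [roll, pitch, yaw] about the fixed x, y, z axes, in that order (R = Rz(yaw) Ry(pitch) Rx(roll)).
In Python, from bench import r, imaging, order gives the robot as it stands. The module is installed in compiled form; this text tells all that it offers.
- The arm moves only by the shell command python3 -m creep 'ROWS'. ROWS is JSON, a list that holds one entry, the list of rows, each a list of 7 numbers: the shift along the tool's x, y, z in cm, then the turn, a rotation vector about the tool's x, y, z in rad, then the closure, from 0 (fully open) to 1 (shut). A call has exactly 8 rows; each row shifts and turns the commanded pose from where the row before left it, along the tool's axes as they then stand; what a row does not reach is not made up. A row lasts 1/8 s, in which the tool goes at most 62.5 mm and 10.7 degrees, less where a joint would pass 70% of its speed; a pose out of reach is approached as far as the arm can. A call with a gripper value outside its range is refused whole. The fingers move at their own pace and stop on an object; the grip force is fixed at half the most. Time passes only in rows, so rows that do not move let the fingers close, or fill a call up. It gives the time, the measured TCP pose, the force, the opening and the grip force at its end, in the units of the state.
- r.observe(): the state, without advancing time (a new reading comes with each control period).
- imaging.grab_frame(name): name is "scene" or "top" or "wrist"; returns the picture (480x640x3 uint8, red, green, blue); there is no depth.
- imaging.camera_params(name): a dict with "K" (3x3 intrinsics, pixels), "extrinsics" (4x4, takes a point from camera to world coordinates). Camera axes: x right, y up, looking along -z (the intrinsics and any distortion apply to the point x, -y, -z); pixel columns grow to the right and rows downward; lengths in m; the calibration is good to about 2 mm. A picture is of the moment at which its call begins: read the wrist's pose just before it. camera_params takes no time and is no camera call; for the wrist camera it gives the pose at the moment of the call.
- order.close_job(): hands the job in; it is judged then, once.
The state is a dict: "time": time; "joint_pos": joint angles; "dq": joint speeds; "tau": joint torques, N m; "tool_pos": TCP position; "ee_rot": TCP orientation; "ft_force": force on the tool from outside, world axes, zero at the start; "moment": the same for the moment, N m; "finger_gap": opening from 0.0 (shut) to 1.0 (fully open); "finger_force": force on a finger pad.
Only numpy, scipy, OpenCV 4.12 (cv2) and the standard library are available. Lean on these libraries where they do the work, as an engineer would, in place of code of your own. Each camera call takes 0.05 s, during which the arm holds its last target. There are 200 camera calls.

TASK

Pull the gauge drawer (the top drawer of the small teal chest) open to its stop by its handle, then draw the yellow-gripped plug gauge straight up, gently and without forcing it sideways, to about halfway out of its snug bore, so that the red groove round it shows just above the rack and its lower end stays in the bore. Finish while holding it there, still and upright, for the instructor to look over its measuring face; do not let go. Leave the other gauges seated, the lower drawer shut and the things on the bench where they are.

Things in the scene. Friction and masses are not known exactly. Their poses are not given: they have to be found in the camera images.
- drawer_handle (a point): Middle of the gauge drawer's handle: a level steel bar 10 mm thick, 120 mm long between its end posts, 45 mm out from the drawer front (to bar centre), 38 mm below the chest top, 162 mm above the bench. Axes: x into the chest along the slide (the drawer opens towards -x), y along the bar, z up. Moves with the drawer.
- gauge_drawer (a joint): Opening of the gauge drawer, m: 0 shut (its start), 0.16 at its stop; about 4 N of friction, stays where left. It is the upper drawer of a teal steel chest (340 wide, 270 deep, 200 mm high) fixed to the bench at varying yaw. Drawer front 113 mm high, its top edge 183 mm above the bench. A fixed wooden case, 33 mm high, lies on the rear of the chest top.
- lower_drawer (a joint): Opening of the chest's shallow lower drawer, m: 0 shut (its start). Leave shut. Its handle is like the upper one, 122 mm below it.
- rack_face (a point): Centre of the top face of the brown gauge rack fixed in the gauge drawer (moves with it): 60 (x) by 190 (y) by 50 mm high, top 128 mm above the bench, centre 84 mm behind the drawer's outer front. Axes as the handle's. Three upright bores at y = -64, 0, +64 mm, 19 mm wide, 47 mm deep. Drawer at its stop: rack centre 76 mm clear of the chest front.
- yellow_grip (a point): The plug gauge to draw, in any of the bores: yellow grip 22 mm across, 41 tall, on a steel collar 26 across, 5 thick, resting on the rack; below, a steel member 18 across, 44 long (0.5 mm play; drops back if let go) with a red groove 25-29 mm above its tip, clear of the bore at 19 mm rise. 0.13-0.22 kg. z up along it. Point: on its axis, half-way up the part above the rack: 23 mm above the rack face when seated, 67 mm above its tip, 23 mm below its top.
- blue_grip (a point): Blue-gripped plug gauge of the same size in another bore; leave it seated. Point: on its axis, half-way up the part above the rack: 23 mm above the rack face when seated, 67 mm above its tip, 23 mm below its top.
- white_grip (a point): White-gripped plug gauge of the same size in another bore; leave it seated. Point: on its axis, half-way up the part above the rack: 23 mm above the rack face when seated, 67 mm above its tip, 23 mm below its top.
- file: Flat file lying on the bench to the left, 315 mm long with a blue handle, 25 mm high; origin near its middle. Leave alone.
- hacksaw: Yellow hacksaw lying on the bench to the right, about 350 by 120 mm, 18 mm high; origin at its middle. Leave alone.
- hammer: Hammer lying on the bench to the left, 265 mm long, 25 mm high; origin near its middle. Leave alone.
- vblock: Steel V-block on the bench to the right, 75 by 60 by 55 mm; origin under its centre. Leave alone.
- oilcan: Red oil can with a pointed spout on the bench to the right, 80 mm across, 170 mm tall; origin under its centre. Leave alone.

How it is judged (in metres and radians):
On the way, in this order (a step that is already met when the one before it is completed fails the run):
1. the gauge drawer is open to its stop (within 20 mm) with the yellow gauge still seated (value of joint gauge_drawer above 0.14 m and z of yellow_grip in the frame of rack_face below 0.029 m), for 0.2 s.
2. the yellow gauge, in the fingers, has been drawn until its red groove is about clear of the rack (risen 18 to 32 mm), upright (z of yellow_grip in the frame of rack_face between 0.041 and 0.055 m and x of yellow_grip in the frame of rack_face between -0.008 and 0.008 m and y of yellow_grip in the frame of rack_face between -0.075 and 0.075 m and angle between the z axis of yellow_grip and the z axis of rack_face, either way round below 0.07 rad and contact force between the fingers and gauge_yellow above 5 N), for 0.2 s.
At the end, for the whole second after the job is handed in: Gauge drawer within 30 mm of its stop, lower drawer shut (under 20 mm); the yellow gauge gripped (over 5 N), still, risen 18 to 32 mm from its seat with its lower end in a bore, within 0.07 rad of square to the rack; blue and white gauges seated within 6 mm (all of step 2 and linear speed of gauge_yellow below 0.02 m/s and value of joint gauge_drawer above 0.13 m and value of joint lower_drawer below 0.02 m and z of each of blue_grip, white_grip in the frame of rack_face below 0.029 m); the arm keeps its last pose, push and grip.
It fails at once if the yellow gauge is drawn right out of its bore (risen over 40 mm) (z of yellow_grip in the frame of rack_face above 0.063 m).
It fails at once if the yellow gauge is forced: pressed against its bore or rack with more than 40 N (contact force between gauge_yellow and gauge_drawer above 40 N).
It fails at once if the blue or white gauge is lifted more than 10 mm (z of any of blue_grip, white_grip in the frame of rack_face above 0.033 m).
It fails at once if the lower drawer is pulled open more than 30 mm (value of joint lower_drawer above 0.03 m).
It fails at once if something lying on the bench is shifted more than 30 mm (distance of any of file, hacksaw, hammer, vblock, oilcan from where it was at the start of the episode above 0.03 m).
It also fails if it takes over 46 s, if anything falls off the work surface, if the arm or the gripper's body presses on something with over 40 N, if the wrist force passes 120 N, or if a joint passes its speed limit or range.

## Working session

There is one attempt and no reset: what is moved stays moved. The work goes in short steps, Python scripts to look and compute and a shell command to move; the robot and the scene stay as the last step left them, time stands still between calls to the robot, and variables do not carry over. Pictures are saved under pics/ and viewed, at most 10 in all, crops included, and the job is handed in when it is done.

```bash
mkdir -p pics
python3 - <<'E'
from bench import r, imaging
import cv2,numpy as np
s=r.observe();print({k:np.round(s[k],3) for k in ("time","tool_pos","ee_rot","finger_gap","ft_force")})
for n in("scene","top"):
    p=imaging.camera_params(n);print(n,np.round(p["K"],1).tolist(),np.round(p["extrinsics"],3).tolist(),p.keys())
    cv2.imwrite(f"pics/{n}0.png",imaging.grab_frame(n)[:,:,::-1])
E
```

```text
{'time': np.float64(0.0), 'tool_pos': array([0.283, 0.557, 0.303]), 'ee_rot': array([-1.79871e+02, -1.40000e-02,  1.53081e+02]), 'finger_gap': np.float64(0.999), 'ft_force': array([-0.135,  0.034, -0.037])}
scene [[467.3, 0.0, 327.0], [0.0, 467.3, 236.5], [0.0, 0.0, 1.0]] [[-0.848, -0.404, 0.343, 0.934], [0.529, -0.632, 0.566, 0.582], [-0.012, 0.662, 0.75, 0.945], [0.0, 0.0, 0.0, 1.0]] dict_keys(['K', 'extrinsics'])
top [[558.3, 0.0, 325.2], [0.0, 558.3, 243.5], [0.0, 0.0, 1.0]] [[0.023, 0.996, -0.083, 0.427], [-1.0, 0.024, 0.015, -0.023], [0.017, 0.082, 0.996, 1.477], [0.0, 0.0, 0.0, 1.0]] dict_keys(['K', 'extrinsics'])
```

View pics/scene0.png

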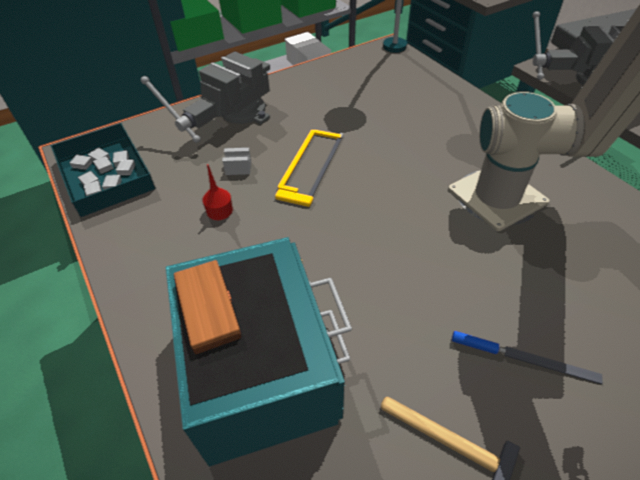

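View pics/top0.png

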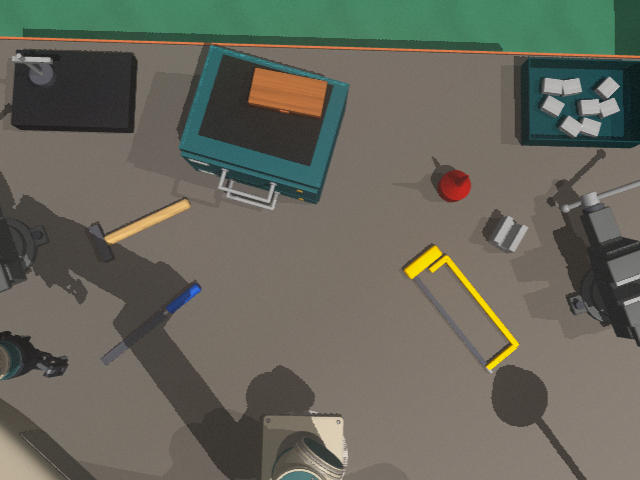

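The scene view shows the chest shut with its handles facing the robot. In the top view, the chest top's corners are near (211,46), (349,83), (320,200) and (181,150), and the handles are near (248,195). Next I'll zoom in on the handle and cast rays.

```bash
cat > h.py <<'E'
import numpy as np, cv2
from bench import r, imaging
from scipy.spatial.transform import Rotation as R
def ray(p,u,v):
    K,E=p["K"],np.array(p["extrinsics"])
    d=np.array([(u-K[0][2])/K[0][0],-(v-K[1][2])/K[1][1],-1.]);return E[:3,3],E[:3,:3]@d
def onz(p,u,v,z):
    o,d=ray(p,u,v);return o+d*(z-o[2])/d[2]
def proj(p,X):
    E=np.array(p["extrinsics"]);c=E[:3,:3].T@(np.array(X)-E[:3,3]);q=np.array(p["K"])@[c[0],-c[1],-c[2]];return q[:2]/q[2]
def tool():
    s=r.observe();return np.array(s["tool_pos"]),R.from_euler("xyz",s["ee_rot"],degrees=True)
E
python3 - <<'E'
from h import *
p=imaging.camera_params("top")
im=cv2.imread("pics/top0.png")
cv2.imwrite("pics/crop1.png",cv2.resize(im[120:220,170:340],None,fx=4.7,fy=4.7,interpolation=cv2.INTER_CUBIC))
for u,v in((211,46),(349,83),(320,202),(181,150)):print(onz(p,u,v,.2).round(3))
for u,v in((221,187),(275,207)):print(onz(p,u,v,.162).round(3))
E
```

```text
[0.993 0.237 0.2  ]
[ 0.913 -0.09   0.2  ]
[ 0.629 -0.029  0.2  ]
[0.742 0.296 0.2  ]
[0.665 0.207 0.162]
[0.62  0.078 0.162]
```

View pics/crop1.png

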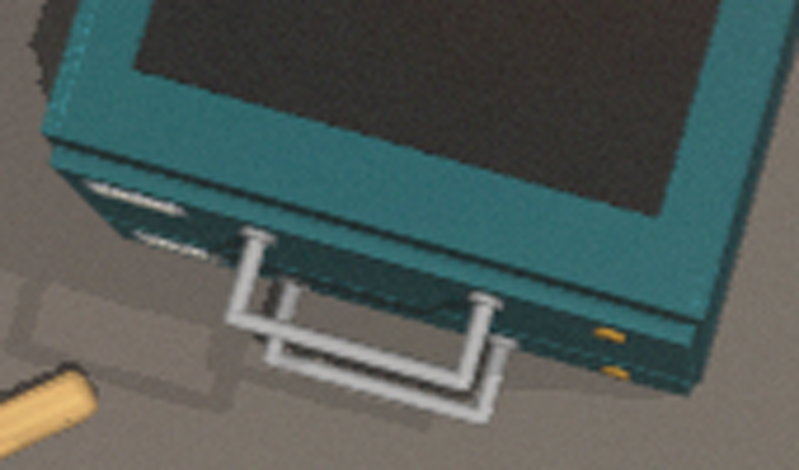

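The upper bar runs from crop (232,319) to (467,384). The lower bar sits behind it in the image, from (272,357) to (487,415). The chest's front top edge runs from (45,133) to (700,320).

```bash
cat > chest.py <<'E'
from h import *
p=imaging.camera_params("top")
f=lambda u,v,z:onz(p,170+u/4.7,120+v/4.7,z)
a,b=f(232,319,.162),f(467,384,.162);c,d=f(45,133,.2),f(700,320,.2)
e,g=f(272,357,.04),f(487,415,.04)
y1=(a-b);y2=c-d
yaw=np.arctan2(-y2[0],y2[1])
H=(a+b)/2; ax=np.array([np.cos(yaw),np.sin(yaw),0]); ay=np.array([-ax[1],ax[0],0])
E
python3 - <<'E'
from chest import *
for v in(y1,y2,e-g):print(np.linalg.norm(v).round(3),np.degrees(np.arctan2(-v[0],v[1])).round(2))
print("H",H,"lower",(e+g)/2,"edge mid",(c+d)/2,"ax",ax, "dist bar to edge",((c+d)/2-H)@ax,((c+d)/2-H)@ay, "low",((e+g)/2-H)@ax,((e+g)/2-H)@ay)
for n,y in(("hx",.0),):
  for o in (0,-.16): print("bar",H+o*ax,np.hypot(*(H+o*ax)[:2]))
rk=H+ax*(.045+.084-.16);print("rack open",rk,"bores",[ (rk+k*ay).round(3) for k in(-.064,0,.064)])
t,Rt=tool();print(Rt.as_matrix().round(3))
print(np.degrees(np.arctan2(ax[1],ax[0])))
E
```

```text
0.123 -14.14
0.336 -14.63
0.123 -13.77
H [0.64759659 0.15112933 0.162     ] lower [0.64925082 0.15013362 0.04      ] edge mid [0.70376803 0.13706316 0.2       ] ax [ 0.96758465 -0.25254691  0.        ] dist bar to edge 0.05790298513925682 0.0005757100459664025 low 0.0018520642831736328 -0.000545657378230396
bar [0.64759659 0.15112933 0.162     ] 0.6649973107110363
bar [0.49278305 0.19153683 0.162     ] 0.5286979226071776
rack open [0.61760147 0.15895828 0.162     ] bores [array([0.601, 0.097, 0.162]), array([0.618, 0.159, 0.162]), array([0.634, 0.221, 0.162])]
[[-0.892  0.453 -0.001]
 [ 0.453  0.892 -0.002]
 [ 0.    -0.002 -1.   ]]
-14.628276608577382
```

```bash
python3 -m creep '[[[0,0,0,0,0,0.1693,0],[0,0,0,0,0,0.1693,0],[0,0,0,0,0,0.1693,0],[0,0,0,0,0,0.1693,0],[0,0,0,0,0,0.1693,0.2],[0,0,0,0,0,0.1693,0.3],[0,0,0,0,0,0.1693,0.4],[0,0,0,0,0,0.1693,0.45]]]'
python3 -m creep '[[[-1.5,2.3,0,0,0,0,0.45],[-2.5,3.8,0,0,0,0,0.45],[-2.5,3.8,0,0,0,0,0.45],[-2.5,3.8,0,0,0,0,0.45],[-2.5,3.8,0,0,0,0,0.45],[-2.5,3.8,0,0,0,0,0.45],[-2.5,3.8,0,0,0,0,0.45],[-2.5,3.8,0,0,0,0,0.45]]]'
python3 - <<'E'
from chest import *
t,Rt=tool();print(t,Rt.as_euler("xyz",degrees=True));print("delta tool cm",100*Rt.inv().apply(H-t), r.observe()["finger_gap"])
E
```

```text
time: 1.1
tool_pos: [0.2828, 0.557, 0.3032]
ee_rot: [-180.0, 0.1, 75.2]
ft_force: [0.0, 0.9, -0.8]
finger_gap: 0.55
finger_force: 0.0
time: 2.1
tool_pos: [0.5157, 0.2996, 0.3034]
ee_rot: [-180.0, 0.0, 75.5]
ft_force: [0.0, 1.1, 0.8]
finger_gap: 0.549
finger_force: 0.0
[0.51565352 0.29957404 0.30338209] [-1.79956111e+02  2.90734082e-02  7.54788149e+01]
delta tool cm [-11.05477574  16.50571709  14.13118112] 0.5489125302670957
```

```bash
python3 -m creep '[[[-2.2,3.3,0,0,0,0,0.45],[-2.2,3.3,0,0,0,0,0.45],[-2.2,3.3,0,0,0,0,0.45],[-2.2,3.3,0,0,0,0,0.45],[-2.2,3.3,0,0,0,0,0.45],[0,0,0,0,0,0,0.45],[0,0,0,0,0,0,0.45],[0,0,0,0,0,0,0.45]]]'
python3 - <<'E'
from chest import *
t,Rt=tool();print(t);print("delta tool cm",100*Rt.inv().apply(H-t))
w=imaging.camera_params("wrist");cv2.imwrite("pics/w1.png",imaging.grab_frame("wrist")[:,:,::-1])
np.save("w1.npy",w,allow_pickle=True);print(np.round(w["extrinsics"],3).tolist(),"pred ends",proj(w,a),proj(w,b),"H",proj(w,H))
E
```

```text
time: 3.1
tool_pos: [0.6464, 0.1539, 0.3037]
ee_rot: [-179.9, 0.0, 75.5]
ft_force: [-0.0, 1.0, -0.2]
finger_gap: 0.549
finger_force: 0.0
[0.6463961  0.15389388 0.30370176]
delta tool cm [-0.2358946   0.19796628 14.17003499]
[[0.969, 0.239, 0.068, 0.663], [-0.249, 0.933, 0.261, 0.219], [-0.001, -0.27, 0.963, 0.374], [0.0, 0.0, 0.0, 1.0]] pred ends [324.4562893  135.83834788] [324.84394087 362.21025165] H [324.66457944 257.47086438]
```

View pics/w1.png

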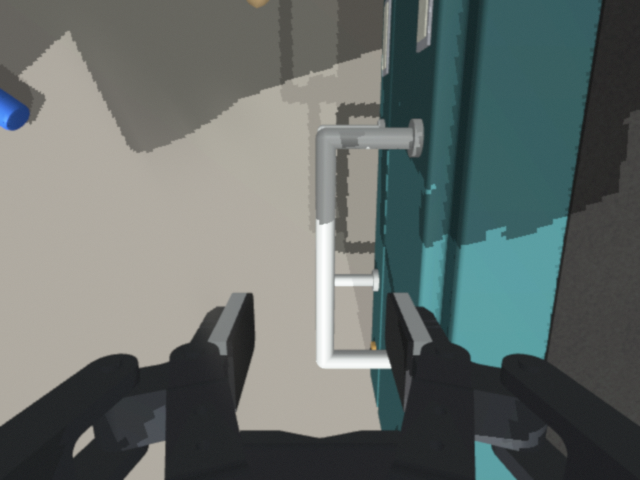

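The bar is at column 326, rows 138–358, against a prediction of column 324.6, rows 136–362. That agrees, so I'll descend and grip.

```bash
python3 -m creep '[[[-0.2,0.2,0,0,0,0,0.58],[0,0,1.5,0,0,0,0.58],[0,0,1.5,0,0,0,0.58],[0,0,1.5,0,0,0,0.58],[0,0,1.5,0,0,0,0.58],[0,0,1.4,0,0,0,0.58],[0,0,1,0,0,0,0.58],[0,0,0,0,0,0,0.58]]]'
python3 -m creep '[[[0,0,0,0,0,0,0.75],[0,0,0,0,0,0,0.9],[0,0,0,0,0,0,1],[0,0,0,0,0,0,1],[0,0,0,0,0,0,1],[0,0,0,0,0,0,1],[0,0,0,0,0,0,1],[0,0,0,0,0,0,1]]]'
```

```text
time: 4.15
tool_pos: [0.6481, 0.1505, 0.2187]
ee_rot: [-179.9, 0.0, 75.5]
ft_force: [-1.0, 0.4, 0.1]
finger_gap: 0.419
finger_force: 0.0
time: 5.15
tool_pos: [0.6484, 0.1509, 0.2209]
ee_rot: [-180.0, -0.0, 75.5]
ft_force: [-3.4, -0.0, 5.6]
finger_gap: 0.089
finger_force: 58.7
```

```bash
python3 -m creep '[[[0,-0.5,0,0,0,0,1],[0,-1,0,0,0,0,1],[0,-1.3,0,0,0,0,1],[0,-1.3,0,0,0,0,1],[0,-1.3,0,0,0,0,1],[0,-1.3,0,0,0,0,1],[0,-1.3,0,0,0,0,1],[0,-1,0,0,0,0,1]]]'
python3 -m creep '[[[0,-1,0,0,0,0,1],[0,-1.2,0,0,0,0,1],[0,-1.2,0,0,0,0,1],[0,-1.2,0,0,0,0,1],[0,-1,0,0,0,0,1],[0,-0.6,0,0,0,0,1],[0,-0.4,0,0,0,0,1],[0,0,0,0,0,0,1]]]'
```

```text
time: 6.15
tool_pos: [0.5628, 0.173, 0.2209]
ee_rot: [179.7, -0.0, 75.5]
ft_force: [4.3, -1.3, 1.3]
finger_gap: 0.092
finger_force: 59.2
time: 7.15
tool_pos: [0.4972, 0.19, 0.2209]
ee_rot: [180.0, -0.0, 75.5]
ft_force: [1.9, -1.3, 7.5]
finger_gap: 0.09
finger_force: 59.7
```

```bash
python3 -m creep '[[[0,0,0,0,0,0,0.9],[0,0,0,0,0,0,0.75],[0,0,0,0,0,0,0.58],[0,0,0,0,0,0,0.58],[0,0,-1.5,0,0,0,0.58],[0,0,-2.5,0,0,0,0.58],[0,0,-2.5,0,0,0,0.5],[0,0,-2.5,0,0,0,0.4]]]'
python3 -m creep '[[[0,2,-0.5,0,0,0,0.4],[-0.5,2,0,0,0,0,0.4],[-0.5,2,0,0,0,0,0.4],[-0.5,2,0,0,0,0,0.4],[-0.5,1,0,0,0,0,0.4],[0,0,0,0,0,0,0.4],[0,0,0,0,0,0,0.4],[0,0,0,0,0,0,0.4]]]'
python3 - <<'E'
from chest import *
t,Rt=tool();print(t)
w=imaging.camera_params("wrist");cv2.imwrite("pics/w2.png",imaging.grab_frame("wrist")[:,:,::-1])
np.save("w2.npy",w,allow_pickle=True)
rk=np.array([.4972,.19,.174])+.129*ax
for k in(-.064,0,.064):print(rk+k*ay,proj(w,rk+k*ay))
p=imaging.camera_params("top");cv2.imwrite("pics/top2.png",imaging.grab_frame("top")[:,:,::-1]) 
print([proj(p,rk+k*ay).round() for k in(-.064,0,.064)])
E
```

```text
time: 8.15
tool_pos: [0.4977, 0.1898, 0.3118]
ee_rot: [180.0, -0.0, 75.5]
ft_force: [0.9, -0.2, -0.2]
finger_gap: 0.598
finger_force: 0.0
time: 9.15
tool_pos: [0.5792, 0.1481, 0.315]
ee_rot: [-180.0, 0.0, 75.5]
ft_force: [-0.1, 0.5, -0.1]
finger_gap: 0.6
finger_force: 0.0
[0.57919904 0.14811711 0.3149607 ]
[0.60585542 0.09549603 0.174     ] [392.26253984 331.03630681]
[0.62201842 0.15742145 0.174     ] [398.46578462 216.46310653]
[0.63818142 0.21934687 0.174     ] [405.74529537  82.01140071]
[array([267., 212.]), array([241., 205.]), array([214., 197.])]
```

View pics/w2.png

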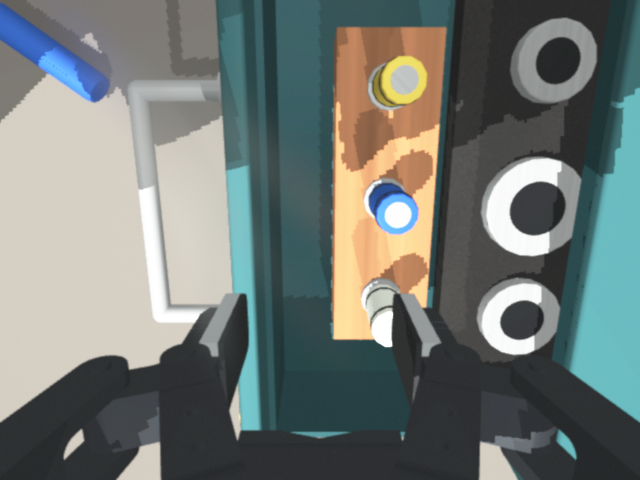

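The yellow gauge is in the y=+64 mm bore, with its top at (404,80) in the picture. I'll measure it by colour.

```bash
cat > yel.py <<'E'
from chest import *
def yel(im,w,z):
    hsv=cv2.cvtColor(im,cv2.COLOR_BGR2HSV);m=cv2.inRange(hsv,(23,120,60),(35,255,255))
    cs,_=cv2.findContours(m,cv2.RETR_EXTERNAL,cv2.CHAIN_APPROX_NONE);c=max(cs,key=cv2.contourArea)
    (u,v),rad=cv2.minEnclosingCircle(c);print("bbox",cv2.boundingRect(c),"circ",u,v,rad)
    return onz(w,u,v,z)
E
python3 - <<'E'
from yel import *
w=np.load("w2.npy",allow_pickle=True).item()
t,Rt=tool();X=yel(cv2.imread("pics/w2.png"),w,.172);Y=onz(w,404,80,.174);print(X,Y)
for q in(X,Y):print("delta cm",100*Rt.inv().apply(q-t))
E
```

```text
bbox (373, 56, 54, 50) circ 399.5 81.5 28.363807678222656
[0.63579367 0.22035717 0.172     ] [0.63756981 0.22041318 0.174     ]
delta cm [ 8.40393843  3.66163453 14.30332059]
delta cm [ 8.45378961  3.83219632 14.10331706]
```

```bash
python3 -m creep '[[[1.7,0.8,0,0,0,0,0.4],[1.7,0.8,0.5,0,0,0,0.4],[1.7,0.8,1,0,0,0,0.4],[1.7,0.7,1,0,0,0,0.4],[1.6,0.7,1,0,0,0,0.4],[0,0,0,0,0,0,0.4],[0,0,0,0,0,0,0.4],[0,0,0,0,0,0,0.4]]]'
python3 - <<'E'
from yel import *
w=imaging.camera_params("wrist");t,Rt=tool();im=imaging.grab_frame("wrist")[:,:,::-1].copy();cv2.imwrite("pics/w3.png",im)
np.save("w3.npy",w,allow_pickle=True)
X=yel(im,w,.172);print(t,X,"delta cm",100*Rt.inv().apply(X-t))
E
```

```text
time: 10.25
tool_pos: [0.6376, 0.2192, 0.2806]
ee_rot: [180.0, -0.0, 75.5]
ft_force: [-0.6, -0.1, 0.2]
finger_gap: 0.598
finger_force: 0.0
bbox (297, 233, 48, 44) circ 322.91815185546875 258.87188720703125 27.162878036499023
[0.63755476 0.21916482 0.28058264] [0.64037717 0.22659814 0.172     ] delta cm [ 0.78892544  0.07924205 10.85842597]
```

View pics/w3.png

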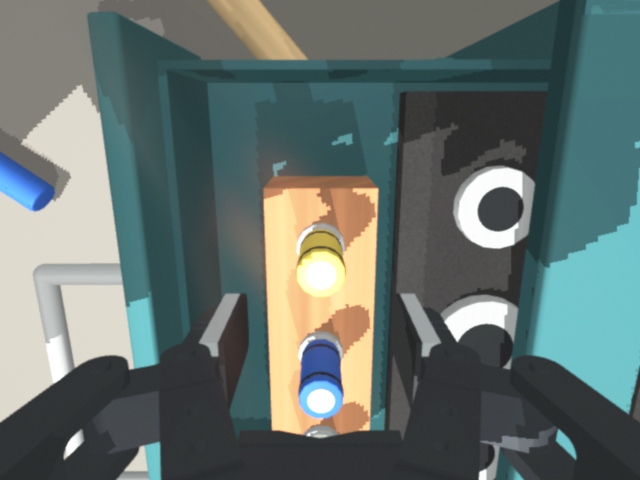

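The gauge's top disc is centred near (321,273), between the fingers laterally (inner faces at columns 245 and 400).

Run:
```python
from yel import *
w=np.load("w3.npy",allow_pickle=True).item();t,Rt=tool()
Y=onz(w,321,273,.174);o,d=ray(w,321,297);print(Y,"delta",100*Rt.inv().apply(Y-t),"radius mm",1000*np.linalg.norm(onz(w,297,273,.174)-Y))
C=onz(w,321,240,.131);print("collar",C,100*Rt.inv().apply(C-t))
for v in (264,378):
  pass
L,Rr=onz(w,265,190,.128),onz(w,378,190,.128);print("rack mid",100*Rt.inv().apply((L+Rr)/2-t),np.linalg.norm(L-Rr))
```

```text
[0.63808882 0.22113162 0.174     ] delta [ 0.20154258 -0.01072175 10.66859425] radius mm 10.53880081631266
collar [0.6389557  0.22387808 0.131     ] [4.87605271e-01 5.80068027e-04 1.49687088e+01]
rack mid [ 3.12726808  0.02335807 15.26968176] 0.059247239079341506
```

```bash
python3 -m creep '[[[0.2,0,0.5,0,0,0,0.4],[0,0,1.2,0,0,0,0.4],[0,0,1.2,0,0,0,0.4],[0,0,1.2,0,0,0,0.4],[0,0,1.2,0,0,0,0.4],[0,0,1,0,0,0,0.4],[0,0,0.7,0,0,0,0.4],[0,0,0,0,0,0,0.5]]]'
python3 -m creep '[[[0,0,0,0,0,0,0.65],[0,0,0,0,0,0,0.68],[0,0,0,0,0,0,0.7],[0,0,0,0,0,0,0.72],[0,0,0,0,0,0,0.73],[0,0,0,0,0,0,0.74],[0,0,0,0,0,0,0.75],[0,0,0,0,0,0,0.76]]]'
```

```text
time: 11.3
tool_pos: [0.6378, 0.2214, 0.2092]
ee_rot: [-179.9, 0.0, 75.5]
ft_force: [-0.7, 0.1, -0.2]
finger_gap: 0.499
finger_force: 0.0
time: 12.3
tool_pos: [0.6384, 0.2215, 0.2101]
ee_rot: [180.0, -0.0, 75.5]
ft_force: [1.0, -0.4, 0.5]
finger_gap: 0.244
finger_force: 32.0
```

```bash
python3 -m creep '[[[0,0,0,0,0,0,0.8],[0,0,0,0,0,0,0.85],[0,0,0,0,0,0,0.9],[0,0,0,0,0,0,1],[0,0,0,0,0,0,1],[0,0,0,0,0,0,1],[0,0,0,0,0,0,1],[0,0,0,0,0,0,1]]]'
python3 - <<'E'
from h import *
s=r.observe();print(s["tool_pos"],s["ft_force"],s["moment"])
E
```

```text
time: 13.3
tool_pos: [0.6384, 0.2215, 0.2102]
ee_rot: [180.0, -0.0, 75.5]
ft_force: [1.6, -0.9, 3.3]
finger_gap: 0.243
finger_force: 58.5
[0.63836184 0.22149501 0.21018878] [ 1.64538068 -0.92944618  3.33903785] [-0.24995362 -0.29116181 -0.00758014]
```

```bash
python3 -m creep '[[[0,0,-0.05,0,0,0,1],[0,0,-0.1,0,0,0,1],[0,0,-0.1,0,0,0,1],[0,0,-0.1,0,0,0,1],[0,0,-0.1,0,0,0,1],[0,0,-0.05,0,0,0,1],[0,0,0,0,0,0,1],[0,0,0,0,0,0,1]]]'
python3 - <<'E'
from h import *
t,Rt=tool();s=r.observe();print(t,"tool-frame force",Rt.inv().apply(s["ft_force"]),s["moment"])
E
```

```text
time: 14.3
tool_pos: [0.638, 0.2215, 0.215]
ee_rot: [-180.0, 0.0, 75.5]
ft_force: [2.2, 0.1, -3.5]
finger_gap: 0.245
finger_force: 58.7
[0.63801689 0.22148683 0.21498098] tool-frame force [0.64846913 2.13906838 3.52446552] [-0.17492359 -0.7457617  -0.00750741]
```

```bash
python3 -m creep '[[[0,0,-0.1,0,0,0,1],[0,0,-0.15,0,0,0,1],[0,0,-0.15,0,0,0,1],[0,0,-0.15,0,0,0,1],[0,0,-0.15,0,0,0,1],[0,0,-0.15,0,0,0,1],[0,0,-0.1,0,0,0,1],[0,0,-0.05,0,0,0,1]]]'
python3 -m creep '[[[0,0,-0.1,0,0,0,1],[0,0,-0.15,0,0,0,1],[0,0,-0.15,0,0,0,1],[0,0,-0.15,0,0,0,1],[0,0,-0.15,0,0,0,1],[0,0,-0.15,0,0,0,1],[0,0,-0.1,0,0,0,1],[0,0,-0.05,0,0,0,1]]]'
python3 - <<'E'
from h import *
t,Rt=tool();s=r.observe();print(t,"tool-frame force",Rt.inv().apply(s["ft_force"]),s["moment"])
cv2.imwrite("pics/w4.png",imaging.grab_frame("wrist")[:,:,::-1])
im=imaging.grab_frame("scene")[:,:,::-1];p=imaging.camera_params("scene");u,v=proj(p,t-[0,0,.08]).astype(int)
cv2.imwrite("pics/s4.png",cv2.resize(im[v-60:v+60,u-80:u+80],None,fx=5,fy=5,interpolation=cv2.INTER_CUBIC))
E
```

```text
time: 15.3
tool_pos: [0.638, 0.2215, 0.225]
ee_rot: [-180.0, -0.0, 75.5]
ft_force: [2.0, 0.2, -4.1]
finger_gap: 0.241
finger_force: 58.7
time: 16.3
tool_pos: [0.638, 0.2216, 0.235]
ee_rot: [-180.0, -0.0, 75.5]
ft_force: [1.5, -0.4, -3.1]
finger_gap: 0.243
finger_force: 58.8
[0.63804933 0.22155689 0.23503418] tool-frame force [-0.0580665   1.53286072  3.10458687] [-0.06030148 -0.45098324  0.01386408]
```

View pics/w4.png

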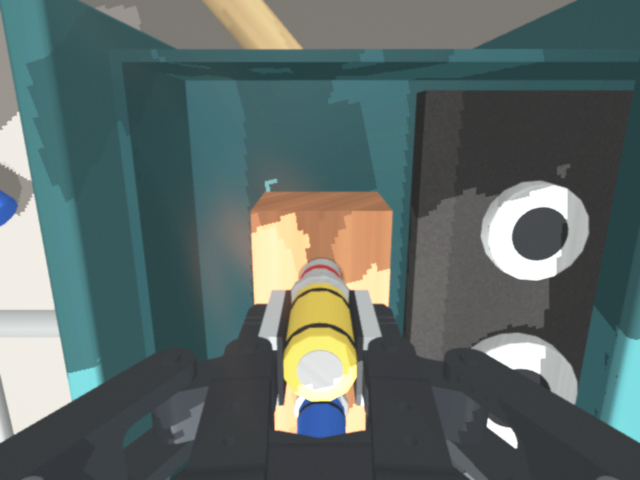

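View pics/s4.png

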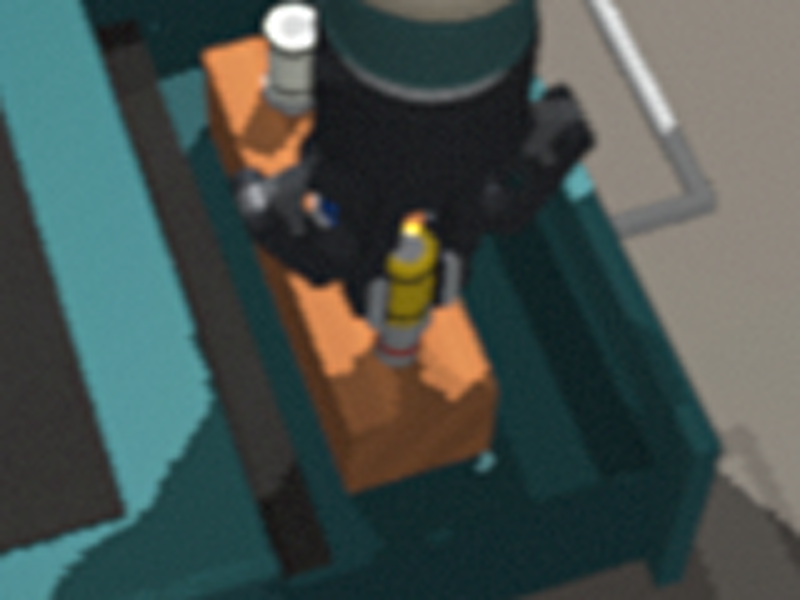

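The wrist view shows the red groove clear of the rack at (321,267), with a sliver of steel below it. The scene crop agrees at (398,352): the gauge is upright in the fingers and the drawer is open. I'll hold still, then hand in.

```bash
python3 -m creep '[[[0,0,0,0,0,0,1],[0,0,0,0,0,0,1],[0,0,0,0,0,0,1],[0,0,0,0,0,0,1],[0,0,0,0,0,0,1],[0,0,0,0,0,0,1],[0,0,0,0,0,0,1],[0,0,0,0,0,0,1]]]'
python3 -c "
from bench import order
print(order.close_job())"
```

```text
time: 17.4
tool_pos: [0.6381, 0.2215, 0.2349]
ee_rot: [-180.0, 0.0, 75.5]
ft_force: [0.8, -0.4, -1.2]
finger_gap: 0.241
finger_force: 58.8
the job is handed in; nothing more can be done
None
```

I pulled the gauge drawer open to about 156 mm and drew the yellow gauge up about 25 mm, with its red groove showing just above the rack; the arm is holding it upright and still, and I handed the job in at 17.4 s (no verdict came back).

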